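Reset the pull-to-turn channel selector and pin its guard

ROBOT

A 7-joint arm with a two-finger parallel gripper is mounted at the origin on the work surface. World frame = base frame: x ahead of the robot, y to its left, z up, the work surface at z = 0. Lengths are in m, angles in rad, forces in N, time in s.
With the tool pointing down it reaches from about 0.425 to 0.925 m from the base axis. Payload 6.8 kg.
Tool frame: the origin (TCP) lies midway between the tips of the shut fingers; the grasp point (between the pads) lies 19 mm behind it; z points along the fingers, y is the direction in which the jaws open and shut (so a half turn about z gives the same grasp; the last joint's range is limited). The gripper opens to 85 mm and grips with 20 to 120 N. Pads are 22 mm wide; open, the fingers measure 114 mm over their backs; the gripper's body (76 mm by 85 mm) begins 54 mm behind the grasp point. The pads swing forward as they close: fully open they stand 13 mm farther back than shut.
Start: joints at [-0.108, 0.477, 0.022, 1.555, -0.011, 1.109, -0.083], TCP at [0.675, 0, 0.231] pointing down, gripper open.
Joint ranges: [-2.96, 2.96], [-0.34, 2.1], [-1.41, 1.46], [0.24, 2.44], [-1.37, 4.51], [0.17, 1.92], [-2.96, 2.96]. Speed limits (rad/s): [2.39, 2.39, 3.14, 3.14, 3.14, 3.14, 3.14].

INTERFACE

Orientations are given as a unit quaternion [w, x, y, z].
In Python, from station import readout, eyes, ticket gives the robot as it stands. The module is installed in compiled form; this text tells all that it offers.
- The arm moves only by the shell command python3 -m crank 'ROWS' [FORCE]. ROWS is JSON, a list of rows, each an object of numbers: "jaw": the opening in per cent of the stroke, from 0 (shut) to 100 (fully open); "x", "y", "z": the shift along the tool's x, y, z in mm; "ax", "ay", "az": the turn, a rotation vector about the tool's x, y, z in degrees. In form: [{"jaw": .., "x": .., "y": .., "z": .., "ax": .., "ay": .., "az": ..}, ...]. A call has 1 to 12 rows; each row shifts and turns the commanded pose from where the row before left it, along the tool's axes as they then stand; what a row does not reach is not made up. A row lasts 1/8 s, in which the tool goes at most 62.5 mm and 10.7 degrees, less where a joint would pass 70% of its speed; a pose out of reach is approached as far as the arm can. A call with a gripper value outside its range is refused whole. The fingers move at their own pace and stop on an object; FORCE is the grip in N (left out, the last holds). Time passes only in rows, so rows that do not move let the fingers close. It gives the time, the measured TCP pose, the force and the opening at its end, in the units of the state.
- readout.get_obs(): the state, without advancing time (a new reading comes with each control period).
- eyes.read_camera(name): name is "scene" or "side" or "wrist"; returns (picture, depth): 420x560x3 uint8, red, green, blue; 420x560 float32, m along the optical axis (not along the pixel's ray), 0 where there is no reading.
- eyes.calibration(name): a dict with "fx", "fy", "cx", "cy" (pixels), "k1" (the pictures are not rectified: a ray, as slopes to the right and down, at radius r is drawn at 1 + k1 r^2 times it, then the intrinsics apply), "R" (3x3) and "t" (3): a world point X has camera coordinates R X + t. Camera axes: x right, y down, z forward; pixel columns grow to the right and rows downward; lengths in m; the calibration is good to about 2 mm. A picture is of the moment at which its call begins: read the wrist's pose just before it. calibration takes no time and is no camera call; for the wrist camera it gives the pose at the moment of the call.
- ticket.hand_in(): hands the job in, once; it reports no verdict.
The state is a dict: "t": time; "q": joint angles; "joint_vel": joint speeds; "joint_torque": joint torques, N m; "eef_pos": TCP position; "tool_rot": TCP orientation; "contact_force": force on the tool from outside, world axes, zero at the start; "torque": the same for the moment, N m; "gripper_width": opening from 0.0 (shut) to 1.0 (fully open).
Only numpy, scipy, OpenCV 4.12 (cv2) and the standard library are available. Lean on these libraries where they do the work, as an engineer would, in place of code of your own. Each camera call takes 0.05 s, during which the arm holds its last target. There are 200 camera calls.

TASK

On the desk radio unit, pull the black selector knob up to unlock it, turn it until its pointer faces the large raised mark on the panel and push it fully back in. Then swing the guard bar shut over the knob until its end eye lines up between the two lugs, take the steel lock pin out of its parking block and put it down through the holes until its barrel rests on the upper lug. Let everything go, and do not disturb the mug, the handheld radio or the desk microphone.

Things in the scene. Friction and masses are not known exactly. Their poses are not given: they have to be found in the camera images.
- unit: cream desk radio unit, a fixed box 200 (x) x 260 (y) x 45 mm with a level top panel; origin at the centre of its underside, z up; the selector's axis stands on the panel's centre; the guard's pivot post is at its (0, +85) mm, the lugs at (0, -85) mm. Its yaw and place vary.
- selector_top (a point): centre of the top of the selector knob, on its axis. The knob is a black bar grip 46 mm long, 16 mm wide (parallel sides to pinch), 35 mm high, whose top stands 38 mm above the panel when pushed in; pinch it at 24 mm or more above the panel. The point's x axis runs along the bar towards the pointer, z up.
- selector_pointer (a point): a point on the selector's pointer (the small nose on one end of the bar), 30 mm from the knob's axis and 10 mm above the panel when pushed in.
- selector_pull (a joint): how far the selector is pulled up, m: 0 pushed fully in, 0.014 fully out. It stays where it is left (3 N of friction plus its weight of 1 N). Below 0.0095 a key holds it from turning; it goes in again only at five stations.
- selector (a joint): angle of the selector, rad, anticlockwise seen from above, starts at 0 (pointer along the unit's +x); limits -1.5 and 1.5. Stations at 0, +-0.698 and +-1.396; within about 0.1 rad of one it centres itself on being pushed in; play about 0.06 rad.
- mark_top (a point): top centre of the mark to set the pointer to: a raised dark metal disc 18 mm across and 4 mm high, 46 mm from the knob's axis, at one of the four stations other than the starting one. The other stations have dots only 6 mm across and 2 mm high.
- guard (a joint): angle of the steel guard bar about its upright pivot, rad: 0 shut against its stop, over the knob with its eye between the lugs; grows as the bar swings anticlockwise (from above) away to the unit's +x side; up to 1.8. Friction 0.12 N m holds it. A knob that is pulled out blocks it.
- guard_pivot (a point): on the guard's pivot axis, at the bar's top face (97 mm above the desk). The bar is 22 mm wide and 6 mm thick, its underside 46 mm above the unit's panel.
- guard_handle (a point): centre of the upright black round handle on the guard bar: 16 mm across, 38 mm high, standing on the bar 115 mm from the pivot axis; this point is half-way up, 116 mm above the desk, its top 135 mm above it: carry the pin over it with room to spare.
- guard_eye (a point): centre of the hole (12 mm) in the bar's end, at its top face, 170 mm from the pivot axis.
- lug_hole (a point): centre of the upright 12 mm hole at the top face of the upper lug, 106 mm above the desk. Two lugs 30 x 32 mm, 7 mm thick, the second 17 mm below the first; the bar's end goes between them. A 14 mm thick post joins them on the unit's -y side and is as high as they are.
- pin_mid (a point): middle of the steel lock pin (76 mm long, upright): this is where its 9 mm shank (38 mm long, tapering in its last 6 mm to 4 mm) meets the 20 mm thick barrel (38 mm high) above, to be gripped about 24 mm above this point. z runs up the pin. When seated this point lies at lug_hole.
- park: fixed black parking block, 60 x 60 x 50 mm, with a 12 mm hole, 42 mm deep, in which the pin stands, barrel up, its shoulder on the block's top; origin at the centre of the underside.
- mug: white mug, 80 mm across, 95 mm high, handle at its +y side; origin at the centre of its foot. Leave alone.
- radio: handheld radio standing in its charger: foot 75 x 85 mm, 155 mm high, with an aerial to 225 mm; origin at the centre of its foot. Leave alone.
- deskmic: desk microphone: round foot 96 mm across, gooseneck 225 mm high that leans 87 mm to its own -x; origin at the centre of its foot. Leave alone.
There are look-alikes about, which are no part of the job. There is more than one size of the part that bears pin_mid; the job needs the smallest.

How it is judged:
By the outcome, as a careful person would: the job done as asked, in the order asked, and still so for the second after the job is handed in, with the robot touching nothing.
It also fails if it takes over 72 s, if anything falls off the work surface, if the arm or the gripper's body presses on something with over 40 N, if the wrist force passes 120 N, or if a joint passes its speed limit or range.

## Working session

There is one attempt and no reset: what is moved stays moved. The work goes in short steps, Python scripts to look and compute and a shell command to move; the robot and the scene stay as the last step left them, time stands still between calls to the robot, and variables do not carry over. Pictures are saved under pics/ and viewed, about 8 in all and at most 12, crops included, and the job is handed in when it is done.

```bash
mkdir -p pics; cat > h.py <<'E'
import numpy as np, cv2
from station import readout, eyes, ticket
def K(c): return np.array([[c['fx'],0,c['cx']],[0,c['fy'],c['cy']],[0,0,1.]])
def und(c,uv):
    uv=np.atleast_2d(np.float64(uv)).reshape(-1,1,2)
    return cv2.undistortPoints(uv,K(c),np.array([c['k1'],0,0,0.])).reshape(-1,2)
def ray(c,uv):
    d=np.c_[und(c,uv),np.ones(len(np.atleast_2d(uv)))]
    R=np.array(c['R']);t=np.array(c['t'])
    return -R.T@t, d@R
def plane(c,uv,z):
    o,d=ray(c,uv); return o+d*((z-o[2])/d[:,2])[:,None]
def proj(c,X):
    return cv2.projectPoints(np.float64(X).reshape(-1,1,3),cv2.Rodrigues(np.array(c['R']))[0],np.array(c['t']),K(c),np.array([c['k1'],0,0,0.]))[0].reshape(-1,2)
def cloud(c,dep):
    v,u=np.mgrid[:420,:560]; n=und(c,np.c_[u.ravel(),v.ravel()])
    P=np.c_[n,np.ones(len(n))]*dep.reshape(-1,1)
    return ((P-np.array(c['t']))@np.array(c['R'])).reshape(420,560,3)
def snap(n):
    c=eyes.calibration(n); p,d=eyes.read_camera(n); return c,p,d
def save(n,p): cv2.imwrite('pics/'+n+'.png',cv2.cvtColor(p,cv2.COLOR_RGB2BGR))
E
python3 - <<'E'
from h import *
im={}
for n in ['scene','side','wrist']:
    c,p,d=snap(n); im[n]=p; np.savez('pics/'+n+'0.npz',p=p,d=d); np.save('pics/'+n+'0c.npy',c)
    R=np.array(c['R']);print(n,-R.T@c['t'],R[2],c['fx'])
save('a1',cv2.resize(im['scene'],(800,600)));save('a2',cv2.resize(im['side'],(800,600)));save('a3',im['wrist'])
o=readout.get_obs();print(o['tool_rot'],o['eef_pos'])
E
```

```text
scene [1.31820602 0.26909492 0.81478851] [-0.7336942  -0.22223706 -0.64210864] 517.5814173538733
side [ 0.08214855 -0.58323728  0.94530655] [ 0.36164732  0.5424722  -0.75824477] 432.75954703272475
wrist [0.67487525 0.07923146 0.37446543] [-0.00118369 -0.31495345 -0.94910638] 340.8598091444191
[-4.42705184e-04  7.07093661e-01  7.07119586e-01 -5.00515335e-04] [6.74581317e-01 9.33144291e-06 2.30575103e-01]
```

View pics/a1.png

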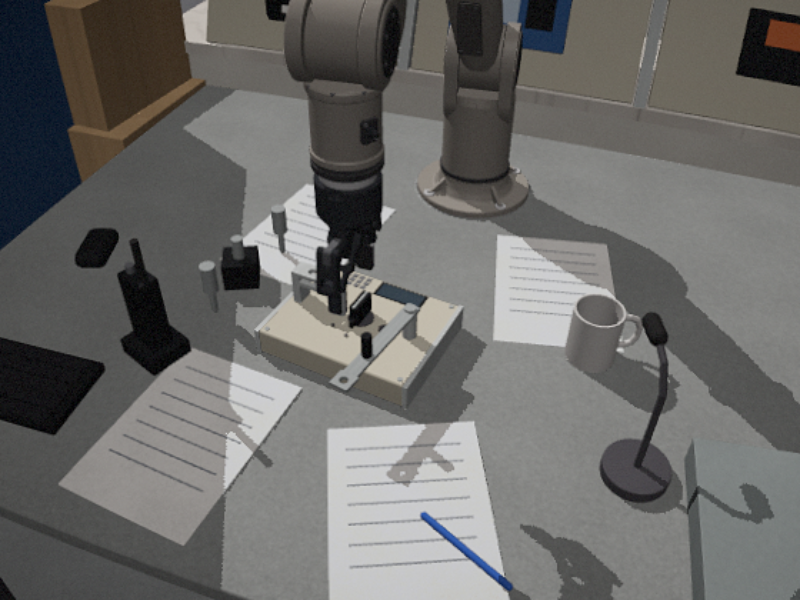

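View pics/a2.png

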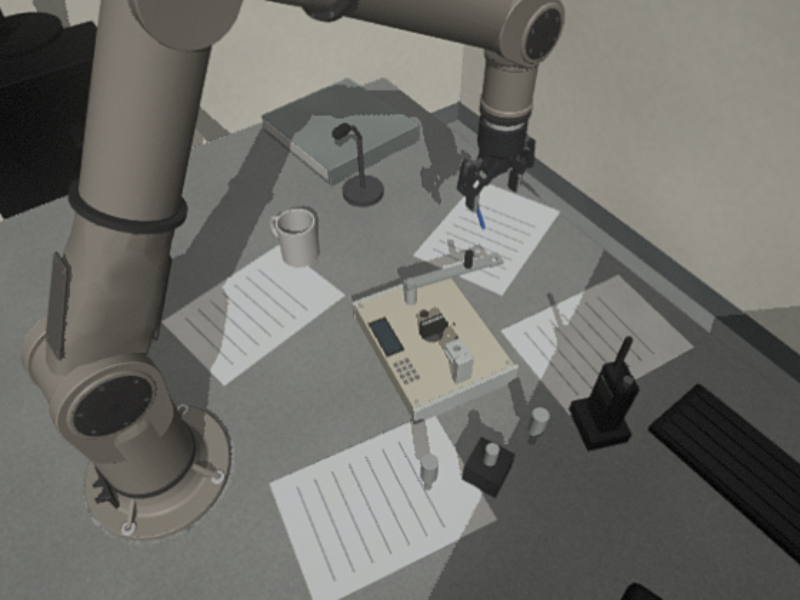

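The scene view shows the unit at about (360,340), with the guard open towards (345,380). The park block with its pin is at (240,260), and two look-alike pins stand at (280,225) and (208,285). The side view agrees: lugs at (460,355), park at (490,460).

View pics/a3.png

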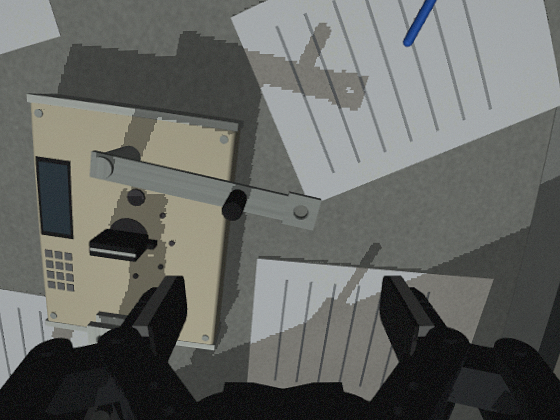

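```bash
python3 - <<'E'
from h import *
# cloud-based: fuse into height map
for n in ['scene','side']:
    z=np.load(f'pics/{n}0.npz');c=np.load(f'pics/{n}0c.npy',allow_pickle=True).item()
    W=cloud(c,z['d']);ok=z['d']>0
    p=z['p'].astype(int)
    # cream panel
    m=ok&(abs(W[...,2]-.045)<.006)&(W[...,0]>.4)&(W[...,0]<.95)&(abs(W[...,1])<.4)
    cream=m&(p[...,0]-p[...,2]>15)
    q=W[cream];print(n,'panel',len(q),q.mean(0),q[:,2].std())
    print(cv2.minAreaRect(np.float32(q[:,:2])))
    # isolated tall objects not on unit: z>.05
    t=(ok&(W[...,2]>.048)&(W[...,2]<.3)&(W[...,0]>.35)&(W[...,0]<1.1)&(abs(W[...,1])<.6)).astype(np.uint8)
    k,l,s,ce=cv2.connectedComponentsWithStats(t)
    for i in range(1,k):
        if s[i,4]>25:
            q=W[l==i];print(ce[i].round()*800/560,s[i,4],q.min(0).round(3),q.max(0).round(3),np.median(q,0).round(3))
E
```

```text
scene panel 4043 [ 0.54033643 -0.04869454  0.04506783] 0.0015251122795059205
((0.5135852694511414, -0.05586114525794983), (0.251215398311615, 0.20253299176692963), 81.04653930664062)
[277.14285714 221.42857143] 122 [ 0.35  -0.286  0.051] [ 0.36  -0.261  0.1  ] [ 0.355 -0.271  0.078]
[377.14285714 225.71428571] 26 [0.603 0.001 0.29 ] [0.614 0.013 0.3  ] [0.609 0.011 0.297]
[365.71428571 254.28571429] 233 [ 0.618 -0.011  0.243] [0.642 0.014 0.3  ] [0.632 0.004 0.266]
[238.57142857 254.28571429] 403 [ 0.395 -0.345  0.048] [ 0.476 -0.27   0.09 ] [ 0.443 -0.304  0.051]
[142.85714286 298.57142857] 1426 [ 0.627 -0.38   0.048] [ 0.676 -0.316  0.226] [ 0.66  -0.33   0.123]
[208.57142857 277.14285714] 258 [ 0.517 -0.323  0.049] [ 0.547 -0.295  0.103] [ 0.539 -0.304  0.082]
[318.57142857 287.14285714] 727 [ 0.416 -0.172  0.048] [0.751 0.015 0.3  ] [ 0.514 -0.132  0.108]
[358.57142857 308.57142857] 299 [ 0.489 -0.076  0.048] [ 0.546 -0.04   0.087] [ 0.522 -0.052  0.072]
[620. 340.] 2062 [0.387 0.261 0.048] [0.652 0.395 0.227] [0.465 0.327 0.086]
[377.14285714 344.28571429] 1096 [ 0.456 -0.041  0
[... 605 characters left out ...]
 0.284]
[294.28571429 230.        ] 658 [0.387 0.256 0.048] [0.466 0.366 0.098] [0.425 0.298 0.074]
[448.57142857 271.42857143] 692 [ 0.511 -0.027  0.048] [0.705 0.044 0.137] [0.602 0.009 0.097]
[431.42857143 324.28571429] 246 [ 0.488 -0.069  0.048] [ 0.557 -0.021  0.088] [ 0.51  -0.06   0.074]
[614.28571429 390.        ] 1273 [ 0.62  -0.383  0.048] [ 0.672 -0.317  0.226] [ 0.636 -0.353  0.134]
[458.57142857 358.57142857] 427 [ 0.48  -0.172  0.048] [ 0.545 -0.091  0.11 ] [ 0.493 -0.158  0.101]
[538.57142857 421.42857143] 219 [ 0.519 -0.323  0.049] [ 0.544 -0.298  0.1  ] [ 0.526 -0.314  0.09 ]
[490.         458.57142857] 531 [ 0.399 -0.347  0.048] [ 0.475 -0.27   0.091] [ 0.434 -0.312  0.05 ]
```

```bash
python3 - <<'E'
from h import *
c=np.load('pics/wrist0c.npy',allow_pickle=True).item();p=np.load('pics/wrist0.npz')['p'];d=np.load('pics/wrist0.npz')['d']
g=cv2.cvtColor(p,cv2.COLOR_RGB2GRAY)
dots=[]
for u,v in [(163,215),(172,243),(160,267),(136,276)]:
    w=255.-g[v-5:v+6,u-5:u+6]; w=np.clip(w-np.median(w)-8,0,None); yy,xx=np.mgrid[v-5:v+6,u-5:u+6]
    dots.append([(w*xx).sum()/w.sum(),(w*yy).sum()/w.sum()])
D=plane(c,dots,.047); M=plane(c,[[136,197]],.049)
print('dots',np.round(dots,1).tolist(),D[:,:2].round(4).tolist(),'mark',M[0])
A=np.r_[D,M][:,:2]
S=np.c_[2*A,np.ones(5)];x=np.linalg.lstsq(S,(A**2).sum(1),rcond=None)[0];print('circle centre',x[:2],'r',np.sqrt(x[2]+x[0]**2+x[1]**2))
print('angles',np.degrees(np.arctan2(A[:,1]-x[1],A[:,0]-x[0])))
s=plane(c,[(38,113),(223,139),(54,315),(206,338)],.045);print('screws',s.round(4).tolist(),s.mean(0),np.linalg.norm(s[0]-s[1]),np.linalg.norm(s[0]-s[2]),np.linalg.norm(s[1]-s[3]))
e=plane(c,[(301,212)],.097);h=plane(c,[(235,193)],.135);print('eye',e,'handle top?',h)
pv=plane(c,[(105,165)],.097);print('pivot',pv)
# knob top & bar-top regions from depth
W=cloud(c,d)
for lo,hi,nm in [(.08,.086,'knob'),(.094,.1,'bar'),(.13,.138,'handle'),(.103,.108,'lug')]:
    m=(d>0)&(W[...,2]>lo)&(W[...,2]<hi)&(W[...,0]<.72);q=W[m]
    if len(q)>5: print(nm,len(q),q.mean(0).round(4),cv2.minAreaRect(np.float32(q[:,:2]*1000)))
for n in ['scene','side']:
  c=np.load(f'pics/{n}0c.npy',allow_pickle=True).item();W=cloud(c,np.load(f'pics/{n}0.npz')['d'])
  for lo,hi,nm in [(.08,.086,'knob'),(.094,.1,'bar'),(.133,.138,'handle'),(.103,.108,'lug')]:
    m=(W[...,2]>lo)&(W[...,2]<hi)&(W[...,0]<.72)&(W[...,0]>.46)&(abs(W[...,1]+.06)<.12);q=W[m]
    if nm=='knob': q=q[np.hypot(q[:,0]-.512,q[:,1]+.055)<.035]
    if len(q)>5: print(n,nm,len(q),q.mean(0).round(4),cv2.minAreaRect(np.float32(q[:,:2]*1000)))
  m=(W[...,2]>.08)&(W[...,2]<.095)&(np.hypot(W[...,0]-.436,W[...,1]+.308)<.03);q=W[m];print('pin',len(q),q.min(0),q.max(0))
E
```

```text
dots [[161.9, 214.8], [171.4, 242.7], [160.3, 266.3], [135.2, 275.4]] [[0.5506, -0.0332], [0.5572, -0.0641], [0.542, -0.092], [0.5126, -0.1034]] mark [ 0.52702818 -0.01357194  0.049     ]
circle centre [ 0.51136389 -0.05722415] r 0.04626823505237398
angles [ 31.4988268   -8.5644434  -48.63842437 -88.4544282   70.25983059]
screws [[0.4385, 0.0698, 0.045], [0.6173, 0.0428, 0.045], [0.4047, -0.1588, 0.045], [0.5839, -0.1871, 0.045]] [ 0.51109385 -0.05835019  0.045     ] 0.18076596972661213 0.23104498461890885 0.232324803366814
eye [[ 0.69007612 -0.01338811  0.097     ]] handle top? [[0.63970668 0.01387536 0.135     ]]
pivot [[0.52595767 0.02796159 0.097     ]]
knob 853 [ 0.5132 -0.0557  0.0841] ((514.390869140625, -45.29866027832031), (167.71749877929688, 45.74431228637695), 79.77507781982422)
bar 5380 [0.6134 0.0067 0.0983] ((593.0430908203125, -62.243141174316406), (167.6376953125, 195.66055297851562), 77.57029724121094)
handle 355 [0.6368 0.0013 0.1359] ((636.7478637695312, 0.4091529846191406), (14.251667976379395, 15.33348274230957), 3.3380534648895264)
lug 384 [ 0.5146 -0.0839  0.1
[... 690 characters left out ...]
.3191003   0.08005959] [ 0.45135001 -0.29742809  0.09003084]
side knob 96 [ 0.5115 -0.0558  0.0826] ((511.9687194824219, -54.87723922729492), (18.03986930847168, 47.170230865478516), 86.23828887939453)
side bar 445 [ 0.6045 -0.0018  0.0969] ((589.7874755859375, -81.53218841552734), (212.50628662109375, 195.1051025390625), 78.28988647460938)
side handle 17 [0.6369 0.0029 0.135 ] ((636.3676147460938, 4.121105670928955), (11.95068359375, 12.822404861450195), 86.32499694824219)
side lug 191 [ 0.5042 -0.1372  0.1056] ((552.21923828125, -81.29075622558594), (207.6223907470703, 123.87281036376953), 72.44141387939453)
pin 74 [ 0.42645964 -0.31898794  0.08086879] [ 0.44614874 -0.29874079  0.09127843]
```

```bash
python3 -m crank '[{"jaw":60,"x":-19,"y":-54},{"jaw":60,"x":-19,"y":-54},{"jaw":60,"x":-18,"y":-54.5},{"jaw":60,"az":10.6},{"jaw":60,"az":10.6},{"jaw":60,"az":10.6},{"jaw":60,"az":10.6},{"jaw":60,"az":10.6},{"jaw":60,"az":10.6},{"jaw":60,"az":10.6},{"jaw":60,"az":10.6},{"jaw":60,"az":10.6}]' 20; python3 -m crank '[{"jaw":60,"az":3.2,"z":50},{"jaw":60}]'
python3 - <<'E'
from h import *
from scipy.spatial.transform import Rotation as Ro
o=readout.get_obs();w=o['tool_rot'];print(Ro.from_quat([*w[1:],w[0]]).as_matrix().round(3),o['eef_pos'],o['q'],o['gripper_width'],o['t'])
c,p,d=snap('wrist');W=cloud(c,d)
for lo,hi,nm in [(.080,.087,'knob'),(.102,.109,'lug')]:
    m=(d>0)&(W[...,2]>lo)&(W[...,2]<hi)&(np.hypot(W[...,0]-.512,W[...,1]+.056)<(.035 if nm=='knob' else .15));q=W[m]
    if len(q)>5: print(nm,len(q),q.mean(0).round(4),cv2.minAreaRect(np.float32(q[:,:2]*1000)))
save('b1',p)
E
```

```text
[[-0.     1.    -0.001]
 [ 1.     0.    -0.   ]
 [-0.    -0.001 -1.   ]] [6.74581317e-01 9.33144291e-06 2.30575103e-01] [-0.1081196   0.47761646  0.02235703  1.55615322 -0.0115171   1.10928744
 -0.08308462] 0.9998633511290432 0.15
knob 802 [ 0.5129 -0.0556  0.0841] ((511.89324951171875, -56.37432098388672), (16.871002197265625, 46.22496032714844), 81.4375228881836)
lug 690 [ 0.5159 -0.059   0.1051] ((564.2730712890625, -66.99083709716797), (187.104736328125, 131.20875549316406), 79.07661437988281)schema error: expected keys jaw, x, y, z, ax, ay, az
schema error: expected keys jaw, x, y, z, ax, ay, az
```

View pics/b1.png

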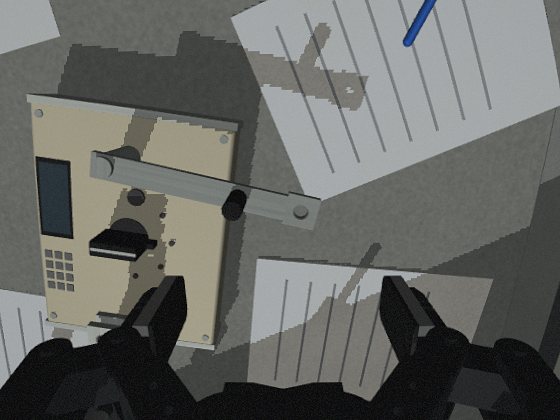

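The move was refused because every row needs all seven keys, so the picture is unchanged. I'll resend it with full rows.

```bash
python3 -m crank '[{"jaw":60,"x":-19,"y":-54,"z":0,"ax":0,"ay":0,"az":0},{"jaw":60,"x":-19,"y":-54,"z":0,"ax":0,"ay":0,"az":0},{"jaw":60,"x":-18,"y":-54.5,"z":0,"ax":0,"ay":0,"az":0},{"jaw":60,"x":0,"y":0,"z":0,"ax":0,"ay":0,"az":10.6},{"jaw":60,"x":0,"y":0,"z":0,"ax":0,"ay":0,"az":10.6},{"jaw":60,"x":0,"y":0,"z":0,"ax":0,"ay":0,"az":10.6},{"jaw":60,"x":0,"y":0,"z":0,"ax":0,"ay":0,"az":10.6},{"jaw":60,"x":0,"y":0,"z":0,"ax":0,"ay":0,"az":10.6},{"jaw":60,"x":0,"y":0,"z":0,"ax":0,"ay":0,"az":10.6},{"jaw":60,"x":0,"y":0,"z":0,"ax":0,"ay":0,"az":10.6},{"jaw":60,"x":0,"y":0,"z":0,"ax":0,"ay":0,"az":10.6},{"jaw":60,"x":0,"y":0,"z":0,"ax":0,"ay":0,"az":10.6}]' 20; python3 -m crank '[{"jaw":60,"x":0,"y":0,"z":50,"ax":0,"ay":0,"az":3.2},{"jaw":60,"x":0,"y":0,"z":0,"ax":0,"ay":0,"az":0}]'
cat > st.py <<'E'
from h import *
from scipy.spatial.transform import Rotation as Ro
o=readout.get_obs();w=o['tool_rot'];R=Ro.from_quat([*w[1:],w[0]]).as_matrix()
print('yaw of tool y',np.degrees(np.arctan2(R[1,1],R[0,1])).round(2),'tilt',R[:,2].round(4),'eef',o['eef_pos'].round(4) if hasattr(o['eef_pos'],'round') else o['eef_pos'],'F',np.round(o['contact_force'],1),'w',round(o['gripper_width'],3),'t',round(o['t'],2),'q',np.round(o['q'],2))
def to(x,y):
    e=np.array([x,y,0])-np.r_[o['eef_pos'][:2],0]; return (R.T@e*1000).round(1)
E
python3 - <<'E'
from st import *
print(to(.512,-.0563))
c,p,d=snap('wrist');W=cloud(c,d)
for lo,hi,nm in [(.080,.087,'knob'),(.102,.109,'lug')]:
    m=(d>0)&(W[...,2]>lo)&(W[...,2]<hi)&(np.hypot(W[...,0]-.512,W[...,1]+.056)<(.035 if nm=='knob' else .15));q=W[m]
    if len(q)>5: print(nm,len(q),q.mean(0).round(4),cv2.minAreaRect(np.float32(q[:,:2]*1000)))
save('b2',p)
E
```

```text
t: 1.7
eef_pos: [0.5124, -0.056, 0.2312]
tool_rot: [-0.0, 0.999, -0.05, -0.0]
contact_force: [-1.2, 0.7, -0.1]
gripper_width: 0.603
t: 1.95
eef_pos: [0.5097, -0.0558, 0.1787]
tool_rot: [0.0, 0.997, -0.075, -0.004]
contact_force: [-0.4, -0.4, 0.1]
gripper_width: 0.597
yaw of tool y -98.55 tilt [-7.1e-03 -4.0e-04 -1.0e+00] eef [ 0.5097 -0.0558  0.1787] F [-0.4 -0.4  0.1] w 0.597 t 1.95 q [-0.23  0.28  0.25  2.   -0.09  0.88 -1.64]
[ 2.3  0.2 -0. ]
knob 1297 [ 0.5133 -0.0571  0.0843] ((512.2363891601562, -56.69475173950195), (15.900450706481934, 45.68596267700195), 81.91535949707031)
lug 3269 [ 0.506  -0.1251  0.1067] ((548.8768920898438, -81.75764465332031), (208.8331756591797, 130.72225952148438), 72.22577667236328)
```

```bash
python3 -m crank '[{"jaw":60,"x":2,"y":0.5,"z":40,"ax":0,"ay":0.4,"az":0},{"jaw":60,"x":0,"y":0,"z":40,"ax":0,"ay":0,"az":0},{"jaw":60,"x":0,"y":0,"z":30,"ax":0,"ay":0,"az":0},{"jaw":60,"x":0,"y":0,"z":12,"ax":0,"ay":0,"az":0},{"jaw":60,"x":0,"y":0,"z":0,"ax":0,"ay":0,"az":0}]'; python3 -c "
from st import *
print(to(.512,-.0565))"
```

```text
t: 2.62
eef_pos: [0.5157, -0.0569, 0.06]
tool_rot: [0.0, 0.997, -0.075, 0.004]
contact_force: [-0.6, 0.4, -0.1]
gripper_width: 0.601
yaw of tool y -98.58 tilt [ 7.5e-03 -9.0e-04 -1.0e+00] eef [ 0.5157 -0.0569  0.06  ] F [-0.6  0.4 -0.1] w 0.601 t 2.62 q [-0.18  0.47  0.21  2.08 -0.16  0.6  -1.58]
[-3.7  0.1 -0. ]
```

```bash
python3 -m crank '[{"jaw":60,"x":-3,"y":0,"z":2,"ax":0,"ay":-0.4,"az":0},{"jaw":60,"x":0,"y":0,"z":0,"ax":0,"ay":0,"az":0},{"jaw":0,"x":0,"y":0,"z":0,"ax":0,"ay":0,"az":0},{"jaw":0,"x":0,"y":0,"z":0,"ax":0,"ay":0,"az":0},{"jaw":0,"x":0,"y":0,"z":0,"ax":0,"ay":0,"az":0},{"jaw":0,"x":0,"y":0,"z":0,"ax":0,"ay":0,"az":0},{"jaw":0,"x":0,"y":0,"z":0,"ax":0,"ay":0,"az":0},{"jaw":0,"x":0,"y":0,"z":0,"ax":0,"ay":0,"az":0}]' 50; python3 -c "
from st import *
print(to(.512,-.0565))"
```

```text
t: 3.62
eef_pos: [0.5124, -0.0559, 0.0578]
tool_rot: [-0.0, 0.997, -0.075, 0.0]
contact_force: [-1.5, 1.6, 5.4]
gripper_width: 0.179
yaw of tool y -98.58 tilt [ 5.e-04  7.e-04 -1.e+00] eef [ 0.5124 -0.0559  0.0578] F [-1.5  1.6  5.4] w 0.179 t 3.62 q [-0.18  0.47  0.21  2.08 -0.16  0.6  -1.58]
[-0.3  0.7 -0. ]
```

```bash
python3 -m crank '[{"jaw":0,"x":0,"y":0,"z":-4,"ax":0,"ay":0,"az":0},{"jaw":0,"x":0,"y":0,"z":-5,"ax":0,"ay":0,"az":0},{"jaw":0,"x":0,"y":0,"z":-4.5,"ax":0,"ay":0,"az":0},{"jaw":0,"x":0,"y":0,"z":0,"ax":0,"ay":0,"az":0},{"jaw":0,"x":0,"y":0,"z":0,"ax":0,"ay":0,"az":0}]'; python3 -c "
from st import *
print(to(.512,-.0565))"
```

```text
t: 4.25
eef_pos: [0.5123, -0.0559, 0.0712]
tool_rot: [-0.0, 0.997, -0.075, 0.0]
contact_force: [1.1, 4.5, 2.0]
gripper_width: 0.177
yaw of tool y -98.58 tilt [ 6.e-04  6.e-04 -1.e+00] eef [ 0.5123 -0.0559  0.0712] F [1.1 4.5 2. ] w 0.177 t 4.25 q [-0.18  0.45  0.21  2.08 -0.16  0.63 -1.59]
[-0.2  0.6 -0. ]
```

```bash
python3 -m crank '[{"jaw":0,"x":0,"y":0,"z":0,"ax":0,"ay":0,"az":-5},{"jaw":0,"x":0,"y":0,"z":0,"ax":0,"ay":0,"az":-10},{"jaw":0,"x":0,"y":0,"z":0,"ax":0,"ay":0,"az":-10},{"jaw":0,"x":0,"y":0,"z":0,"ax":0,"ay":0,"az":-10},{"jaw":0,"x":0,"y":0,"z":0,"ax":0,"ay":0,"az":-10},{"jaw":0,"x":0,"y":0,"z":0,"ax":0,"ay":0,"az":-10},{"jaw":0,"x":0,"y":0,"z":0,"ax":0,"ay":0,"az":-10},{"jaw":0,"x":0,"y":0,"z":0,"ax":0,"ay":0,"az":-10},{"jaw":0,"x":0,"y":0,"z":0,"ax":0,"ay":0,"az":-5},{"jaw":0,"x":0,"y":0,"z":0,"ax":0,"ay":0,"az":0}]'; python3 -c "
from st import *
print(to(.512,-.0565))"
```

```text
t: 5.5
eef_pos: [0.5119, -0.055, 0.0708]
tool_rot: [-0.001, 0.811, 0.584, 0.0]
contact_force: [-0.6, 7.5, 1.7]
gripper_width: 0.173
yaw of tool y -18.48 tilt [-0.      0.0017 -1.    ] eef [ 0.5119 -0.055   0.0708] F [-0.6  7.5  1.7] w 0.173 t 5.5 q [ 0.11  0.44 -0.15  2.06  0.1   0.65 -0.43]
[-1.4  0.5 -0. ]
```

```bash
python3 -m crank '[{"jaw":0,"x":-0.5,"y":0,"z":3,"ax":0,"ay":0,"az":0},{"jaw":0,"x":0,"y":0,"z":3,"ax":0,"ay":0,"az":0},{"jaw":0,"x":0,"y":0,"z":4,"ax":0,"ay":0,"az":0},{"jaw":0,"x":0,"y":0,"z":3.5,"ax":0,"ay":0,"az":0},{"jaw":0,"x":0,"y":0,"z":0.5,"ax":0,"ay":0,"az":0},{"jaw":0,"x":0,"y":0,"z":0,"ax":0,"ay":0,"az":0}]'; python3 -c "
from st import *
print(to(.512,-.0565))"
```

```text
t: 6.25
eef_pos: [0.512, -0.055, 0.0577]
tool_rot: [-0.001, 0.812, 0.584, 0.001]
contact_force: [-3.9, 8.8, 12.3]
gripper_width: 0.179
yaw of tool y -18.52 tilt [ 3.0e-04  1.7e-03 -1.0e+00] eef [ 0.512  -0.055   0.0577] F [-3.9  8.8 12.3] w 0.179 t 6.25 q [ 0.1   0.46 -0.14  2.06  0.11  0.62 -0.44]
[-1.4  0.5 -0. ]
```

```bash
python3 -m crank '[{"jaw":0,"x":0,"y":0,"z":0.8,"ax":0,"ay":0,"az":0},{"jaw":0,"x":0,"y":0,"z":0,"ax":0,"ay":0,"az":0},{"jaw":50,"x":0,"y":0,"z":0,"ax":0,"ay":0,"az":0},{"jaw":50,"x":0,"y":0,"z":0,"ax":0,"ay":0,"az":0},{"jaw":50,"x":0,"y":0,"z":0,"ax":0,"ay":0,"az":0},{"jaw":50,"x":0,"y":0,"z":-30,"ax":0,"ay":0,"az":0},{"jaw":50,"x":0,"y":0,"z":-50,"ax":0,"ay":0,"az":0},{"jaw":50,"x":0,"y":0,"z":-50,"ax":0,"ay":0,"az":0},{"jaw":50,"x":0,"y":0,"z":0,"ax":0,"ay":0,"az":0}]'; python3 - <<'E'
from st import *
c,p,d=snap('wrist');W=cloud(c,d)
for lo,hi,nm in [(.078,.1,'knob'),(.102,.109,'lug')]:
    m=(d>0)&(W[...,2]>lo)&(W[...,2]<hi)&(np.hypot(W[...,0]-.512,W[...,1]+.056)<.032);q=W[m]
    if len(q)>5: print(nm,len(q),q.mean(0).round(4),np.median(q,0),cv2.minAreaRect(np.float32(q[:,:2]*1000)))
save('b3',p)
E
```

```text
t: 7.38
eef_pos: [0.5145, -0.0574, 0.1897]
tool_rot: [0.002, 0.812, 0.583, 0.003]
contact_force: [-0.6, 0.6, -0.3]
gripper_width: 0.504
yaw of tool y -18.65 tilt [ 7.6e-03 -6.0e-04 -1.0e+00] eef [ 0.5145 -0.0574  0.1897] F [-0.6  0.6 -0.3] w 0.504 t 7.38 q [ 0.13  0.27 -0.16  1.97  0.06  0.9  -0.39]
knob 1203 [ 0.512  -0.0558  0.0843] [ 0.51205263 -0.05552166  0.08441142] ((511.4788513183594, -56.74138641357422), (45.751529693603516, 15.799152374267578), 71.4244155883789)
```

View pics/b3.png

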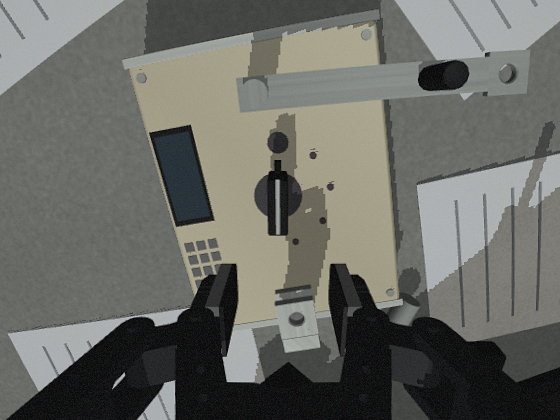

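The view shows the pointer at the big mark (278,142) and the knob back at its pushed-in height. The handle top is at about (455,73), the eye at (506,73) and the lug hole at (297,318).

```bash
python3 - <<'E'
from st import *
c=eyes.calibration('wrist')
h=plane(c,[(455,73)],.135)[0];e=plane(c,[(506,73)],.097)[0];l=plane(c,[(297,318)],.106)[0]
print('handle',h,'eye',e,'lug',l)
ctr=np.array([.512,-.0565]);y=np.array([.1495,.9888]);pv=ctr+.085*y;print('pivot',pv,'lug pred',ctr-.085*y)
for n,q in (('h',h),('e',e)): v=q[:2]-pv;print(n,np.hypot(*v),np.degrees(np.arctan2(v[1],v[0])))
print(to(*h[:2]))
E
```

```text
yaw of tool y -18.64 tilt [ 3.5e-03 -5.0e-04 -1.0e+00] eef [ 0.5129 -0.0574  0.1874] F [-0.7  0.  -0.7] w 0.501 t 7.42 q [ 0.13  0.27 -0.16  1.97  0.06  0.9  -0.39]
handle [0.63345065 0.00128332 0.135     ] eye [ 0.68540236 -0.01213334  0.097     ] lug [ 0.49772912 -0.14014705  0.106     ]
pivot [0.5247075 0.027548 ] lug pred [ 0.4992925 -0.140548 ]
h 0.11187003782642174 -13.578566156167069
e 0.16552173995702238 -13.870896387950978
[94.2 95.5  0.4]
```

```bash
python3 -m crank '[{"jaw":60,"x":47,"y":49,"z":0,"ax":0,"ay":0,"az":0},{"jaw":60,"x":47.5,"y":49.5,"z":0,"ax":0,"ay":0,"az":0},{"jaw":60,"x":0,"y":0,"z":0,"ax":0,"ay":0,"az":-10.5},{"jaw":60,"x":0,"y":0,"z":0,"ax":0,"ay":0,"az":-10.5},{"jaw":60,"x":0,"y":0,"z":0,"ax":0,"ay":0,"az":-10.5},{"jaw":60,"x":0,"y":0,"z":0,"ax":0,"ay":0,"az":-10.5},{"jaw":60,"x":0,"y":0,"z":0,"ax":0,"ay":0,"az":-10.5},{"jaw":60,"x":0,"y":0,"z":0,"ax":0,"ay":0,"az":-10.5},{"jaw":60,"x":0,"y":0,"z":0,"ax":0,"ay":0,"az":-10.5},{"jaw":60,"x":0,"y":0,"z":0,"ax":0,"ay":0,"az":-10.5},{"jaw":60,"x":0,"y":0,"z":0,"ax":0,"ay":0,"az":-10.5},{"jaw":60,"x":0,"y":0,"z":0,"ax":0,"ay":0,"az":0}]'; python3 - <<'E'
from st import *
print(to(.6365,.0005))
c,p,d=snap('wrist');W=cloud(c,d)
for lo,hi in [(.131,.14)]:
    m=(d>0)&(W[...,2]>lo)&(W[...,2]<hi)&(np.hypot(W[...,0]-.6365,W[...,1]-.0005)<.025);q=W[m]
    if len(q)>5: print(len(q),q.mean(0).round(4),cv2.minAreaRect(np.float32(q[:,:2]*1000)))
E
```

```text
t: 8.93
eef_pos: [0.624, -0.0041, 0.1839]
tool_rot: [-0.002, 0.124, 0.992, 0.0]
contact_force: [-0.9, 0.3, -0.9]
gripper_width: 0.598
yaw of tool y 75.79 tilt [-3.2e-03  5.0e-04 -1.0e+00] eef [ 0.624  -0.0041  0.1839] F [-0.9  0.3 -0.9] w 0.598 t 8.93 q [ 0.29  0.49 -0.52  1.7   0.28  1.03  1.  ]
[-11.    7.5  -0. ]
511 [6.351e-01 2.000e-04 1.359e-01] ((636.1964111328125, 0.1275005340576172), (15.61789321899414, 15.2645902633667), 4.343719959259033)
```

```bash
python3 -m crank '[{"jaw":60,"x":-11,"y":7.5,"z":0,"ax":0,"ay":0,"az":0},{"jaw":60,"x":0,"y":0,"z":0,"ax":0,"ay":0,"az":0},{"jaw":60,"x":0,"y":0,"z":30,"ax":0,"ay":0,"az":0},{"jaw":60,"x":0,"y":0,"z":30,"ax":0,"ay":0,"az":0},{"jaw":60,"x":0,"y":0,"z":16,"ax":0,"ay":0,"az":0},{"jaw":60,"x":0,"y":0,"z":0,"ax":0,"ay":0,"az":0},{"jaw":60,"x":0,"y":0,"z":0,"ax":0,"ay":0,"az":0}]'; python3 - <<'E'
from st import *
print(to(.6362,.0003))
E
```

```text
t: 9.85
eef_pos: [0.6383, 0.0012, 0.1111]
tool_rot: [0.001, 0.123, 0.992, 0.0]
contact_force: [0.4, -0.5, -0.5]
gripper_width: 0.595
yaw of tool y 75.89 tilt [ 1.8e-03  2.0e-04 -1.0e+00] eef [0.6383 0.0012 0.1111] F [ 0.4 -0.5 -0.5] w 0.595 t 9.85 q [ 0.25  0.59 -0.49  1.72  0.34  0.91  0.95]
[ 1.9 -1.4 -0. ]
```

```bash
python3 -m crank '[{"jaw":60,"x":2,"y":-1.5,"z":6,"ax":0,"ay":0,"az":0},{"jaw":0,"x":0,"y":0,"z":0,"ax":0,"ay":0,"az":0},{"jaw":0,"x":0,"y":0,"z":0,"ax":0,"ay":0,"az":0},{"jaw":0,"x":0,"y":0,"z":0,"ax":0,"ay":0,"az":0},{"jaw":0,"x":0,"y":0,"z":0,"ax":0,"ay":0,"az":0},{"jaw":0,"x":0,"y":0,"z":0,"ax":0,"ay":0,"az":0},{"jaw":0,"x":0,"y":0,"z":0,"ax":0,"ay":0,"az":0}]' 25; python3 - <<'E'
from st import *
E
```

```text
t: 10.72
eef_pos: [0.6354, 0.0001, 0.1043]
tool_rot: [0.0, 0.123, 0.992, 0.0]
contact_force: [-1.3, -0.2, 3.6]
gripper_width: 0.178
yaw of tool y 75.9 tilt [ 5.e-04  0.e+00 -1.e+00] eef [6.354e-01 1.000e-04 1.043e-01] F [-1.3 -0.2  3.6] w 0.178 t 10.72 q [ 0.25  0.6  -0.49  1.73  0.34  0.9   0.95]
```

```bash
python3 -m crank '[{"jaw":0,"x":1.12,"y":-16,"z":0,"ax":0,"ay":0,"az":8},{"jaw":0,"x":1.12,"y":-16,"z":0,"ax":0,"ay":0,"az":8},{"jaw":0,"x":1.12,"y":-16,"z":0,"ax":0,"ay":0,"az":8},{"jaw":0,"x":1.12,"y":-16,"z":0,"ax":0,"ay":0,"az":8},{"jaw":0,"x":1.12,"y":-16,"z":0,"ax":0,"ay":0,"az":8},{"jaw":0,"x":0,"y":0,"z":0,"ax":0,"ay":0,"az":0}]'; python3 - <<'E'
from st import *
v=np.array(o['eef_pos'][:2])-[.5247,.0275];print(np.hypot(*v),np.degrees(np.arctan2(v[1],v[0])))
E
```

```text
t: 11.48
eef_pos: [0.5903, -0.0652, 0.1043]
tool_rot: [-0.0, 0.455, 0.89, -0.0]
contact_force: [-2.0, 2.1, 3.8]
gripper_width: 0.173
yaw of tool y 35.85 tilt [-5.e-04  0.e+00 -1.e+00] eef [ 0.5903 -0.0652  0.1043] F [-2.   2.1  3.8] w 0.173 t 11.47 q [ 0.25  0.51 -0.32  1.84  0.22  0.82  0.44]
0.11356383597876257 -54.68937651645735
```

```bash
python3 -m crank '[{"jaw":0,"x":1.12,"y":-16,"z":0,"ax":0,"ay":0,"az":8},{"jaw":0,"x":1.12,"y":-16,"z":0,"ax":0,"ay":0,"az":8},{"jaw":0,"x":1.12,"y":-16,"z":0,"ax":0,"ay":0,"az":8},{"jaw":0,"x":1.12,"y":-16,"z":0,"ax":0,"ay":0,"az":8},{"jaw":0,"x":1.12,"y":-16,"z":0,"ax":0,"ay":0,"az":8},{"jaw":0,"x":0,"y":0,"z":0,"ax":0,"ay":0,"az":0},{"jaw":0,"x":0.3,"y":-4,"z":0,"ax":0,"ay":0,"az":2},{"jaw":0,"x":0.3,"y":-4,"z":0,"ax":0,"ay":0,"az":2},{"jaw":0,"x":0,"y":-1.5,"z":0,"ax":0,"ay":0,"az":0},{"jaw":0,"x":0,"y":0,"z":0,"ax":0,"ay":0,"az":0}]'; python3 - <<'E'
from st import *
v=np.array(o['eef_pos'][:2])-[.5247,.0275];print(np.hypot(*v),np.degrees(np.arctan2(v[1],v[0])))
E
```

```text
t: 12.72
eef_pos: [0.5071, -0.0848, 0.1043]
tool_rot: [0.001, 0.755, 0.656, 0.001]
contact_force: [4.3, 3.4, 2.5]
gripper_width: 0.178
yaw of tool y -8.07 tilt [ 2.e-03  4.e-04 -1.e+00] eef [ 0.5071 -0.0848  0.1043] F [4.3 3.4 2.5] w 0.178 t 12.72 q [ 0.17  0.39 -0.16  2.04  0.09  0.72 -0.18]
0.11370765463068129 -98.92843820416087
```

```bash
python3 -m crank '[{"jaw":0,"x":0,"y":-1.5,"z":0,"ax":0,"ay":0,"az":0},{"jaw":0,"x":0,"y":0,"z":0,"ax":0,"ay":0,"az":0},{"jaw":0,"x":0,"y":0,"z":0,"ax":0,"ay":0,"az":0}]'; python3 - <<'E'
from st import *
E
```

```text
t: 13.1
eef_pos: [0.507, -0.0848, 0.1043]
tool_rot: [0.001, 0.755, 0.656, 0.002]
contact_force: [8.3, 2.9, -2.2]
gripper_width: 0.174
yaw of tool y -8.07 tilt [ 4.6e-03  3.0e-04 -1.0e+00] eef [ 0.507  -0.0848  0.1043] F [ 8.3  2.9 -2.2] w 0.174 t 13.1 q [ 0.17  0.39 -0.16  2.04  0.09  0.71 -0.18]
```

```bash
python3 -m crank '[{"jaw":50,"x":0,"y":0,"z":0,"ax":0,"ay":0,"az":0},{"jaw":50,"x":0,"y":0,"z":0,"ax":0,"ay":0,"az":0},{"jaw":50,"x":0,"y":0,"z":0,"ax":0,"ay":0,"az":0},{"jaw":50,"x":0,"y":1.5,"z":-40,"ax":0,"ay":0,"az":0},{"jaw":50,"x":0,"y":0,"z":-60,"ax":0,"ay":0,"az":0},{"jaw":50,"x":-50,"y":0,"z":-20,"ax":0,"ay":0,"az":0},{"jaw":50,"x":-50,"y":0,"z":0,"ax":0,"ay":0,"az":0},{"jaw":50,"x":0,"y":0,"z":0,"ax":0,"ay":0,"az":0},{"jaw":50,"x":0,"y":0,"z":0,"ax":0,"ay":0,"az":0}]'; python3 - <<'E'
from st import *
c,p,d=snap('wrist');save('b4',p);np.savez('pics/b4.npz',p=p,d=d);np.save('pics/b4c.npy',c)
print(proj(c,[[.4993,-.1405,.106],[.436,-.308,.088]]))
E
```

```text
t: 14.22
eef_pos: [0.4915, -0.1838, 0.2236]
tool_rot: [-0.001, 0.755, 0.655, -0.0]
contact_force: [0.5, -0.0, -0.1]
gripper_width: 0.497
yaw of tool y -8.12 tilt [-9.e-04  6.e-04 -1.e+00] eef [ 0.4915 -0.1838  0.2236] F [ 0.5 -0.  -0.1] w 0.497 t 14.22 q [ 0.33  0.24 -0.11  1.91  0.03  0.99  0.07]
[[284.44950826 147.37866079]
 [244.35243876 325.08372669]]
```

View pics/b4.png

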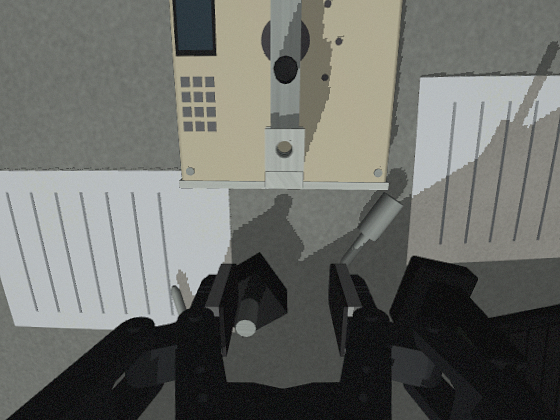

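The guard is shut and the lug hole shows at (285,149). The parked pin's top is at (246,328), with the look-alikes at (380,215) and (178,298).

```bash
python3 - <<'E'
from st import *
c=np.load('pics/b4c.npy',allow_pickle=True).item();z=np.load('pics/b4.npz');p,d=z['p'],z['d'];W=cloud(c,d)
g=cv2.cvtColor(p,cv2.COLOR_RGB2GRAY)
a=g[138:160,272:298];m=(a<np.percentile(a,50)-25).astype(np.uint8);n,l,s,ce=cv2.connectedComponentsWithStats(m);i=1+np.argmax(s[1:,4]);print('hole px',ce[i]+[272,138],s[i])
print('lug',plane(c,[ce[i]+[272,138],(285,149)],.106))
a=g[312:345,228:265];m=(a>130).astype(np.uint8);n,l,s,ce=cv2.connectedComponentsWithStats(m);i=1+np.argmax(s[1:,4]);print('pin px',ce[i]+[228,312],s[i])
print('pin',plane(c,[ce[i]+[228,312],(246,328)],.088))
m=(d>0)&(W[...,2]>.083)&(W[...,2]<.096)&(np.hypot(W[...,0]-.436,W[...,1]+.308)<.02);q=W[m];print(len(q),q.mean(0),np.median(q[:,2]),cv2.minAreaRect(np.float32(q[:,:2]*1000)))
for n in ['scene','side']:
  c,p,d=snap(n);W=cloud(c,d)
  for cx,cy in [(.355,-.27),(.532,-.31),(.436,-.308)]:
    m=(d>0)&(np.hypot(W[...,0]-cx,W[...,1]-cy)<.028)&(W[...,2]>(.054 if cx==.436 else .02));q=W[m]
    t=q[q[:,2]>q[:,2].max()-.006]
    print(n,cx,len(q),'zmax',np.percentile(q[:,2],98).round(4) if len(q) else 0,t.min(0).round(4),t.max(0).round(4))
E
```

```text
yaw of tool y -8.03 tilt [-8.e-04  7.e-04 -1.e+00] eef [ 0.4918 -0.1831  0.2236] F [-0.8  0.1 -0.8] w 0.5 t 14.28 q [ 0.33  0.24 -0.11  1.91  0.03  0.99  0.07]
hole px [283.76890756 149.18067227] [  3   3  18  17 238]
lug [[ 0.49859296 -0.14178397  0.106     ]
 [ 0.49954346 -0.14178067  0.106     ]]
pin px [245.26938776 327.89795918] [  8   8  19  17 245]
pin [[ 0.43629373 -0.31139582  0.088     ]
 [ 0.43698501 -0.3116128   0.088     ]]
344 [ 0.43747988 -0.30839306  0.08898102] 0.08946917967986735 ((437.3536071777344, -309.5872802734375), (20.147090911865234, 19.371198654174805), 79.75396728515625)Traceback (most recent call last):
  File "<stdin>", line 13, in <module>
    return umr_maximum(a, axis, None, out, keepdims, initial, where)
ValueError: zero-size array to reduction operation maximum which has no identity
```

```bash
python3 -m crank '[{"jaw":55,"x":-44.3,"y":-12.3,"z":0,"ax":0,"ay":0,"az":0},{"jaw":55,"x":-44.3,"y":-12.3,"z":0,"ax":0,"ay":0,"az":0},{"jaw":55,"x":-44.3,"y":-12.3,"z":0,"ax":0,"ay":0,"az":0},{"jaw":55,"x":0,"y":0,"z":30,"ax":0,"ay":0,"az":0},{"jaw":55,"x":0,"y":0,"z":30,"ax":0,"ay":0,"az":0},{"jaw":55,"x":0,"y":0,"z":0,"ax":0,"ay":0,"az":0},{"jaw":55,"x":0,"y":0,"z":0,"ax":0,"ay":0,"az":0}]'; python3 - <<'E'
from st import *
c,p,d=snap('wrist');W=cloud(c,d)
m=(d>0)&(W[...,2]>.083)&(W[...,2]<.096)&(np.hypot(W[...,0]-.436,W[...,1]+.308)<.02);q=W[m];print(len(q),q.mean(0),np.median(q[:,2]),cv2.minAreaRect(np.float32(q[:,:2]*1000)));print(to(.4367,-.3095)); save('b5',p)
E
```

```text
t: 15.2
eef_pos: [0.4376, -0.3101, 0.1648]
tool_rot: [0.0, 0.755, 0.656, 0.0]
contact_force: [-0.1, -0.2, 0.8]
gripper_width: 0.554
yaw of tool y -8.02 tilt [ 9.e-04 -2.e-04 -1.e+00] eef [ 0.4376 -0.3101  0.1648] F [-0.1 -0.2  0.8] w 0.554 t 15.2 q [ 0.53  0.33 -0.03  1.95  0.01  0.86  0.35]
680 [ 0.43644829 -0.30927379  0.08923009] 0.08948545084743643 ((436.33758544921875, -310.0450744628906), (19.324865341186523, 19.74167251586914), 10.320730209350586)
[ 0.5 -1.  -0. ]
```

View pics/b5.png

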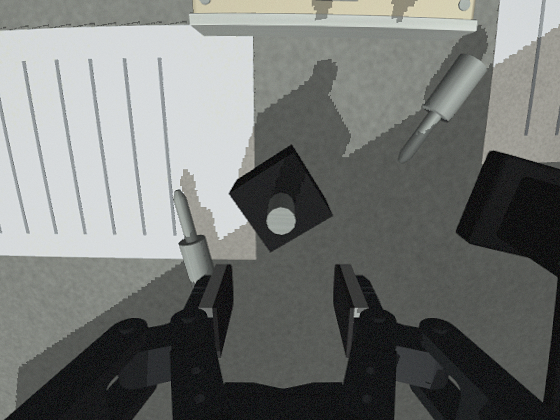

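The parked pin's top is at (281,220), centred between the pads, and both look-alikes stay clear of the fingers.

```bash
python3 -m crank '[{"jaw":55,"x":0,"y":-1.2,"z":40,"ax":0,"ay":0,"az":0},{"jaw":55,"x":0,"y":0,"z":40,"ax":0,"ay":0,"az":0},{"jaw":55,"x":0,"y":0,"z":28,"ax":0,"ay":0,"az":0},{"jaw":55,"x":0,"y":0,"z":0,"ax":0,"ay":0,"az":0},{"jaw":55,"x":0,"y":0,"z":0,"ax":0,"ay":0,"az":0}]';  python3 - <<'E'
from st import *
print(to(.4363,-.3098))
E
```

```text
t: 15.88
eef_pos: [0.4368, -0.3109, 0.0576]
tool_rot: [0.001, 0.755, 0.655, 0.0]
contact_force: [-0.2, -0.1, 0.8]
gripper_width: 0.551
yaw of tool y -8.09 tilt [ 0.0023 -0.0012 -1.    ] eef [ 0.4368 -0.3109  0.0576] F [-0.2 -0.1  0.8] w 0.551 t 15.88 q [ 0.53  0.49 -0.03  2.02  0.02  0.63  0.34]
[ 1.1 -0.6 -0. ]
```

```bash
python3 -m crank '[{"jaw":55,"x":1,"y":-0.5,"z":2,"ax":0,"ay":0,"az":0},{"jaw":0,"x":0,"y":0,"z":0,"ax":0,"ay":0,"az":0},{"jaw":0,"x":0,"y":0,"z":0,"ax":0,"ay":0,"az":0},{"jaw":0,"x":0,"y":0,"z":0,"ax":0,"ay":0,"az":0},{"jaw":0,"x":0,"y":0,"z":0,"ax":0,"ay":0,"az":0},{"jaw":0,"x":0,"y":0,"z":0,"ax":0,"ay":0,"az":0},{"jaw":0,"x":0,"y":0,"z":0,"ax":0,"ay":0,"az":0}]' 50;  python3 - <<'E'
from st import *
E
```

```text
t: 16.75
eef_pos: [0.4355, -0.3095, 0.0548]
tool_rot: [0.0, 0.755, 0.655, 0.0]
contact_force: [-1.1, 1.3, 5.3]
gripper_width: 0.219
yaw of tool y -8.1 tilt [ 8.e-04 -4.e-04 -1.e+00] eef [ 0.4355 -0.3095  0.0548] F [-1.1  1.3  5.3] w 0.219 t 16.75 q [ 0.53  0.49 -0.03  2.03  0.02  0.62  0.34]
```

```bash
python3 -m crank '[{"jaw":0,"x":0,"y":0,"z":-10,"ax":0,"ay":0,"az":0},{"jaw":0,"x":0,"y":0,"z":-20,"ax":0,"ay":0,"az":0},{"jaw":0,"x":0,"y":0,"z":-25,"ax":0,"ay":0,"az":0},{"jaw":0,"x":0,"y":0,"z":-40,"ax":0,"ay":0,"az":0},{"jaw":0,"x":0,"y":0,"z":-40,"ax":0,"ay":0,"az":0},{"jaw":0,"x":0,"y":0,"z":0,"ax":0,"ay":0,"az":0}]';  python3 - <<'E'
from st import *
print(to(.4993,-.1408))
E
```

```text
t: 17.5
eef_pos: [0.4369, -0.3105, 0.1927]
tool_rot: [0.003, 0.755, 0.655, 0.001]
contact_force: [1.2, -0.5, -0.0]
gripper_width: 0.221
yaw of tool y -8.12 tilt [ 0.0061 -0.0035 -1.    ] eef [ 0.4369 -0.3105  0.1927] F [ 1.2 -0.5 -0. ] w 0.221 t 17.5 q [ 0.53  0.29 -0.03  1.93  0.01  0.91  0.35]
[176.8  37.8  -0.2]
```

```bash
python3 -m crank '[{"jaw":0,"x":30,"y":6,"z":0,"ax":0,"ay":0,"az":0},{"jaw":0,"x":44,"y":9.5,"z":0,"ax":0,"ay":0,"az":0},{"jaw":0,"x":44,"y":9.5,"z":0,"ax":0,"ay":0,"az":0},{"jaw":0,"x":40,"y":9,"z":0,"ax":0,"ay":0,"az":0},{"jaw":0,"x":18,"y":3.5,"z":0,"ax":0,"ay":0,"az":0},{"jaw":0,"x":0,"y":0,"z":0,"ax":0,"ay":0,"az":0},{"jaw":0,"x":0,"y":0,"z":0,"ax":0,"ay":0,"az":0},{"jaw":0,"x":0,"y":0,"z":0,"ax":0,"ay":0,"az":0}]';  python3 - <<'E'
from st import *
print(to(.4993,-.1408))
ims=[]
for n in ['wrist','scene','side']:
    c,p,d=snap(n); np.savez(f'pics/d_{n}.npz',p=p,d=d); np.save(f'pics/d_{n}c.npy',c)
    e=np.array(o['eef_pos']); q=proj(c,[[.4993,-.1405,.106],e+[0,0,-.005],e+[0,0,-.043]]);print(n,q.round(1).tolist())
    u,v=np.clip(q.mean(0).astype(int),[65,70],[495,350]); ims.append(cv2.resize(p[v-70:v+70,u-65:u+65],(260,280),interpolation=cv2.INTER_CUBIC)); print(u-65,v-70)
save('d',np.hstack(ims))
E
```

```text
t: 18.5
eef_pos: [0.4964, -0.1417, 0.1888]
tool_rot: [-0.0, 0.756, 0.655, -0.0]
contact_force: [-0.2, -0.5, -0.5]
gripper_width: 0.22
yaw of tool y -8.23 tilt [-6.e-04 -3.e-04 -1.e+00] eef [ 0.4964 -0.1417  0.1888] F [-0.2 -0.5 -0.5] w 0.22 t 18.5 q [ 0.26  0.27 -0.12  1.97  0.04  0.9  -0.03]
[ 1.3  2.7 -0. ]
wrist [[286.0, 214.6], [282.0, 269.3], [282.1, 238.9]]
218 170
scene [[217.7, 189.6], [215.4, 159.9], [216.6, 174.3]]
151 104
side [[319.8, 243.2], [321.4, 223.9], [320.3, 234.1]]
255 163
```

View pics/d.png

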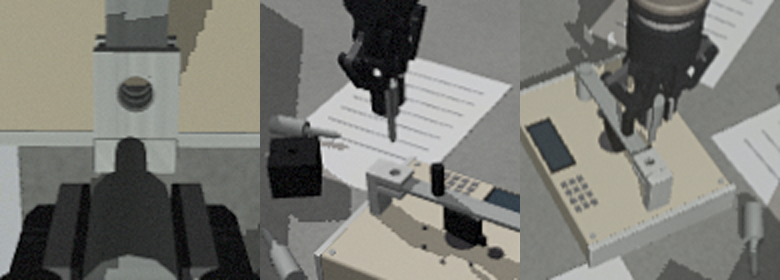

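```bash
python3 - <<'E'
from h import *
a=np.load('pics/scene0.npz');b=np.load('pics/d_scene.npz')
f=lambda p:cv2.resize(p[110:270,60:260],(400,320))
s0=np.load('pics/side0.npz')['p'];s1=np.load('pics/d_side.npz')['p']
g=lambda p:cv2.resize(p[250:370,260:410],(400,280))
save('e',np.vstack([np.hstack([f(a['p']),f(b['p'])]),np.hstack([g(s0),g(s1)])]))
E
```

```text
(no output)
```

View pics/e.png

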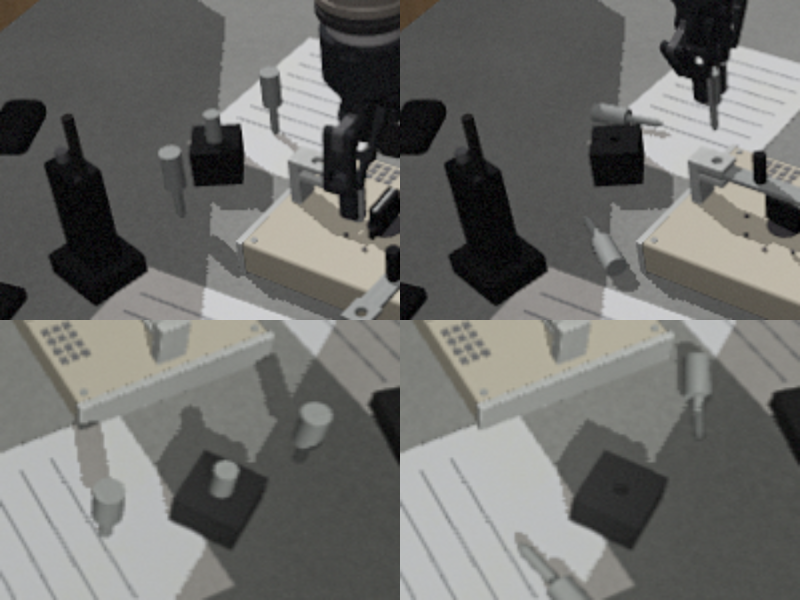

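The look-alikes stood on their tips and toppled by themselves; b4 already showed this before the arm went near them. The radio and block haven't moved. Next is fine alignment of shank and hole.

```bash
python3 - <<'E'
from st import *
c=np.load('pics/d_wristc.npy',allow_pickle=True).item();p=np.load('pics/d_wrist.npz')['p'];g=cv2.GaussianBlur(cv2.cvtColor(p,cv2.COLOR_RGB2GRAY),(3,3),0)
a=g[205:231,272:300];m=(a<np.median(a)-25).astype(np.uint8);n,l,s,ce=cv2.connectedComponentsWithStats(m);i=1+np.argmax(s[1:,4]);h=ce[i]+[272,205];print('hole',h,s[i])
for v in range(236,262,2): print(v,g[v,262:306:1].tolist()) if v in(238,242,246,252) else None
X=plane(c,[h],.106)[0];print('hole w',X)
E
```

```text
yaw of tool y -8.18 tilt [-1.e-04 -2.e-04 -1.e+00] eef [ 0.4968 -0.1412  0.189 ] F [ 0.2 -0.  -1.3] w 0.219 t 18.65 q [ 0.26  0.27 -0.12  1.97  0.04  0.9  -0.03]
hole [285.1780303  216.78787879] [  4   3  19  18 264]
238 [159, 158, 155, 151, 148, 145, 145, 145, 144, 143, 143, 143, 143, 141, 141, 140, 138, 133, 124, 108, 97, 97, 108, 122, 132, 136, 139, 140, 142, 145, 149, 150, 150, 148, 147, 145, 144, 144, 146, 147, 148, 148, 147, 148]
242 [149, 145, 138, 142, 154, 160, 161, 161, 161, 162, 163, 164, 163, 149, 106, 58, 40, 40, 40, 40, 40, 40, 41, 42, 43, 43, 44, 66, 114, 148, 155, 157, 158, 159, 161, 161, 162, 161, 160, 160, 161, 161, 156, 143]
246 [112, 109, 110, 132, 157, 165, 164, 163, 163, 162, 162, 164, 154, 111, 60, 41, 41, 40, 40, 41, 41, 41, 42, 43, 45, 45, 44, 42, 64, 117, 152, 156, 154, 154, 155, 157, 160, 162, 162, 161, 160, 160, 158, 141]
252 [109, 106, 108, 130, 156, 164, 165, 167, 169, 169, 168, 164, 143, 96, 53, 41, 42, 40, 41, 41, 42, 43, 42, 42, 43, 45, 46, 45, 59, 103, 144, 157, 158, 158, 157, 156, 155, 155, 157, 159, 160, 162, 159, 141]
hole w [ 0.49847153 -0.14203095  0.106     ]
```

```bash
python3 -m crank '[{"jaw":0,"x":0.6,"y":1.3,"z":0,"ax":0,"ay":0,"az":0},{"jaw":0,"x":0,"y":0,"z":15,"ax":0,"ay":0,"az":0},{"jaw":0,"x":0,"y":0,"z":15,"ax":0,"ay":0,"az":0},{"jaw":0,"x":0,"y":0,"z":5,"ax":0,"ay":0,"az":0},{"jaw":0,"x":0,"y":0,"z":0,"ax":0,"ay":0,"az":0},{"jaw":0,"x":0,"y":0,"z":0,"ax":0,"ay":0,"az":0}]';  python3 - <<'E'
from st import *
print(to(.4982,-.1408))
c,p,d=snap('wrist');q=proj(c,[[.4993,-.1405,.106]])[0].astype(int);save('f',cv2.resize(p[q[1]-40:q[1]+60,q[0]-60:q[0]+60],(600,500)));print(q)
E
```

```text
t: 19.4
eef_pos: [0.4987, -0.1399, 0.1542]
tool_rot: [0.0, 0.755, 0.655, 0.0]
contact_force: [-0.1, -0.3, 0.4]
gripper_width: 0.214
yaw of tool y -8.1 tilt [ 4.e-04 -0.e+00 -1.e+00] eef [ 0.4987 -0.1399  0.1542] F [-0.1 -0.3  0.4] w 0.214 t 19.4 q [ 0.25  0.32 -0.12  2.    0.05  0.83 -0.04]
[-0.9 -0.4 -0. ]
[283 236]
```

View pics/f.png

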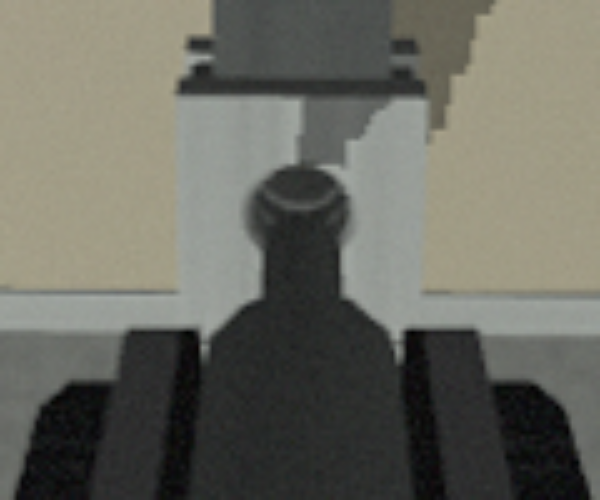

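The shank is centred sideways on the hole (columns 302 against 300) and within about 1 mm the other way, so I'm inserting.

```bash
python3 -m crank '[{"jaw":0,"x":-0.5,"y":-0.2,"z":4,"ax":0,"ay":0,"az":0},{"jaw":0,"x":0,"y":0,"z":4,"ax":0,"ay":0,"az":0},{"jaw":0,"x":0,"y":0,"z":4,"ax":0,"ay":0,"az":0},{"jaw":0,"x":0,"y":0,"z":4,"ax":0,"ay":0,"az":0},{"jaw":0,"x":0,"y":0,"z":0,"ax":0,"ay":0,"az":0},{"jaw":0,"x":0,"y":0,"z":0,"ax":0,"ay":0,"az":0}]';  python3 -c "from st import *"
```

```text
t: 20.2
eef_pos: [0.4982, -0.1404, 0.138]
tool_rot: [0.0, 0.755, 0.655, 0.0]
contact_force: [0.3, 0.4, 0.0]
gripper_width: 0.219
yaw of tool y -8.1 tilt [ 1.e-04 -0.e+00 -1.e+00] eef [ 0.4982 -0.1404  0.138 ] F [0.3 0.4 0. ] w 0.219 t 20.2 q [ 0.25  0.34 -0.12  2.01  0.06  0.79 -0.04]
```

```bash
python3 -m crank '[{"jaw":0,"x":0,"y":0,"z":4,"ax":0,"ay":0,"az":0},{"jaw":0,"x":0,"y":0,"z":4,"ax":0,"ay":0,"az":0},{"jaw":0,"x":0,"y":0,"z":4,"ax":0,"ay":0,"az":0},{"jaw":0,"x":0,"y":0,"z":4,"ax":0,"ay":0,"az":0},{"jaw":0,"x":0,"y":0,"z":0,"ax":0,"ay":0,"az":0},{"jaw":0,"x":0,"y":0,"z":0,"ax":0,"ay":0,"az":0}]';  python3 -c "from st import *"
```

```text
t: 20.95
eef_pos: [0.4982, -0.1404, 0.122]
tool_rot: [0.0, 0.755, 0.655, 0.0]
contact_force: [-0.2, 0.1, -1.1]
gripper_width: 0.218
yaw of tool y -8.1 tilt [ 1.e-04 -0.e+00 -1.e+00] eef [ 0.4982 -0.1404  0.122 ] F [-0.2  0.1 -1.1] w 0.218 t 20.95 q [ 0.25  0.36 -0.12  2.02  0.06  0.76 -0.04]
```

```bash
python3 -m crank '[{"jaw":0,"x":0,"y":0,"z":4,"ax":0,"ay":0,"az":0},{"jaw":0,"x":0,"y":0,"z":4,"ax":0,"ay":0,"az":0},{"jaw":0,"x":0,"y":0,"z":2.5,"ax":0,"ay":0,"az":0},{"jaw":0,"x":0,"y":0,"z":1,"ax":0,"ay":0,"az":0},{"jaw":0,"x":0,"y":0,"z":0,"ax":0,"ay":0,"az":0},{"jaw":0,"x":0,"y":0,"z":0,"ax":0,"ay":0,"az":0}]';  python3 -c "from st import *"
```

```text
t: 21.7
eef_pos: [0.498, -0.1404, 0.1108]
tool_rot: [-0.0, 0.755, 0.655, -0.0]
contact_force: [-2.9, 0.6, 5.8]
gripper_width: 0.215
yaw of tool y -8.1 tilt [-2.e-04 -0.e+00 -1.e+00] eef [ 0.498  -0.1404  0.1108] F [-2.9  0.6  5.8] w 0.215 t 21.7 q [ 0.25  0.38 -0.12  2.03  0.06  0.73 -0.05]
```

```bash
python3 -m crank '[{"jaw":45,"x":0,"y":0,"z":0,"ax":0,"ay":0,"az":0},{"jaw":45,"x":0,"y":0,"z":0,"ax":0,"ay":0,"az":0},{"jaw":45,"x":0,"y":0,"z":0,"ax":0,"ay":0,"az":0},{"jaw":45,"x":0,"y":0,"z":-30,"ax":0,"ay":0,"az":0},{"jaw":45,"x":0,"y":0,"z":-50,"ax":0,"ay":0,"az":0},{"jaw":45,"x":0,"y":0,"z":-50,"ax":0,"ay":0,"az":0},{"jaw":45,"x":-50,"y":0,"z":0,"ax":0,"ay":0,"az":0},{"jaw":45,"x":0,"y":0,"z":0,"ax":0,"ay":0,"az":0},{"jaw":45,"x":0,"y":0,"z":0,"ax":0,"ay":0,"az":0}]';  python3 - <<'E'
from st import *
ims=[]
for n in ['wrist','scene','side']:
    c,p,d=snap(n);W=cloud(c,d);u,v=proj(c,[[.503,-.11,.11]])[0].astype(int);h={'wrist':100}.get(n,55);u=np.clip(u,h,560-h);v=np.clip(v,h,420-h)
    ims.append(cv2.resize(p[v-h:v+h,u-h:u+h],(260,260)))
    m=(d>0)&(np.hypot(W[...,0]-.4993,W[...,1]+.1405)<.02)&(W[...,2]>.115)&(W[...,2]<.17);q=W[m]
    if len(q): print(n,len(q),'ztop',np.percentile(q[:,2],95),q[q[:,2]>.138].mean(0))
save('z',np.hstack(ims))
E
```

```text
t: 22.82
eef_pos: [0.4909, -0.1897, 0.2401]
tool_rot: [-0.0, 0.755, 0.655, -0.0]
contact_force: [0.5, -0.6, 0.3]
gripper_width: 0.447
yaw of tool y -8.13 tilt [-6.e-04  6.e-04 -1.e+00] eef [ 0.4909 -0.1897  0.2401] F [ 0.5 -0.6  0.3] w 0.447 t 22.82 q [ 0.33  0.23 -0.09  1.89  0.02  1.02  0.09]
wrist 707 ztop 0.1465969467334887 [ 0.49821848 -0.14058872  0.14536046]
scene 131 ztop 0.1456406017105446 [ 0.50024692 -0.13681001  0.14323548]
side 112 ztop 0.14559456259695394 [ 0.49790238 -0.13962851  0.14318456]
```

View pics/z.png

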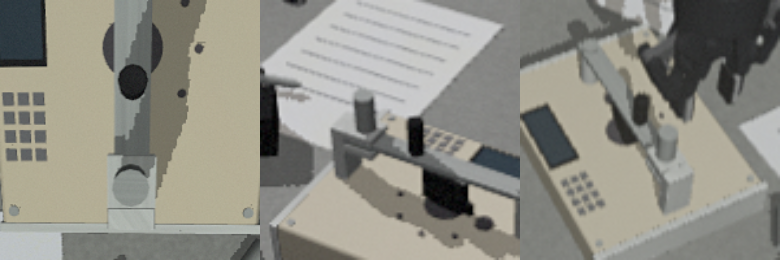

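The pin sits upright on the upper lug, its top at about 0.144 m as expected, with the guard shut and the gripper clear.

```bash
python3 - <<'E'
from h import *
a=np.load('pics/scene0.npz')['p'].astype(int);p=eyes.read_camera('scene')[0].astype(int)
for n,(x,y,w,h) in {'mug':(395,200,60,65),'radio':(80,160,55,100),'mic':(415,215,60,140)}.items(): print(n,abs(a-p)[y:y+h,x:x+w].mean().round(2))
print(ticket.hand_in())
E
```

```text
mug 4.37
radio 4.58
mic 4.48
the job is handed in; nothing more can be done
None
```

The job is done and handed in at about 23 s of the 72 s allowed.

- **Selector:** I pulled the knob up, turned it +80° (1.396 rad) to the large mark and pushed it back in. The close view showed the pointer at the mark. The knob's top was back at its starting height (0.084 m both times).
- **Guard:** I swung the bar by its handle until the side force rose to about 8 N with no further movement, which is its stop. The eye showed in line with the lug hole.
- **Pin:** The parked pin is the smallest: its barrel is 20 mm across, and the other two pins are about 100 mm tall. I put it down through the holes and let go. The last views show it upright on the upper lug, its top at 0.143–0.146 m against the expected 0.144 m.
- **Bystanders:** The mug, handheld radio and microphone look the same as at the start, with only small, even image differences of about 4.5 grey levels.

**Disagreements:**
- The two look-alike pins stood free at the start and later lay on the desk. One was already down in a view taken before the arm went near them. The gripper never worked close to either, so I believe they fell by themselves.
- The last views do not show the knob's pointer clearly, so its position rests on the earlier close view.

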